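# Shut the wide card-file box in the drawing office

### The arm

A 7-joint arm with a two-finger parallel gripper is mounted at the origin on the work surface. World frame = base frame: x ahead of the robot, y to its left, z up, the work surface at z = 0. Lengths are in mm, angles in rad, forces in N, time in s.
With the tool pointing down it reaches from about 425 to 800 mm from the base axis. Payload 8.3 kg.
Tool frame: the origin (TCP) lies at the centre of the arm's flange, where the gripper is bolted on; the fingertips stand nose_length ahead of it and the grasp point (between the pads) lies 155 mm ahead of it (nose_length is the distance from the TCP to the fingertips, in mm); y points along the fingers, x is the direction in which the jaws open and shut, and the axes are right-handed (so a half turn about y gives the same grasp; the last joint's range is limited). The gripper opens to 85 mm and grips with 20 to 120 N. Pads are 22 mm wide; open, the fingers measure 114 mm over their backs; the gripper's body (76 mm by 85 mm) begins 54 mm behind the grasp point. The pads swing forward as they close: fully open they stand 13 mm farther back than shut.
Start: joints at [1.09, 0.383, 0.016, 1.37, -0.006, 1.388, -0.046], TCP at [253.623, -571.219, 404.679] pointing down, gripper open.
Joint ranges: [-2.95, 2.95], [-0.25, 2.06], [-1.52, 1.56], [0.18, 2.33], [-1.44, 4.58], [0.02, 2.06], [-3.01, 3.01]. Speed limits (rad/s): [2.39, 2.39, 3.01, 3.01, 3.14, 3.14, 3.14].

### API

Orientations are given as a 3x3 rotation matrix whose columns are the frame's x, y, z axes.
In Python, from workcell import * gives the robot as it stands.
- The arm moves only by the shell command python3 -m jog 'ROWS'. ROWS is JSON, a list of rows, each an object of numbers: "grip": the opening, from -1 (shut) to 1 (fully open); "x", "y", "z": the shift along the tool's x, y, z in units of 0.1 m (1.0 is 0.1 m); "ax", "ay", "az": the turn, a rotation vector about the tool's x, y, z in units of 180 degrees (1.0 is 180 degrees). A call has 1 to 20 rows; each row is the pose to reach, as a shift and turn from the pose measured when the call began, along the tool's axes at that moment, turning the shorter way round; what a row does not reach only later rows make up. A row lasts 1/10 s, in which the tool goes at most 50 mm and 8.59 degrees, less where a joint would pass 70% of its speed; a pose out of reach is approached as far as the arm can. A call with a number of a shift or a turn outside -1 to 1 is refused whole. A call with a gripper value outside its range is refused whole. The fingers move at their own pace and stop on an object; the grip force is fixed at half the most. Time passes only in rows, so rows that repeat a pose let the fingers close. It gives the time, the measured TCP pose, the force and the opening at its end, in the units of the state.
- get_state(): the state, without advancing time (a new reading comes with each control period).
- get_image(name): name is "scene" or "top" or "wrist"; returns a dict with "img" (384x512x3 uint8, red, green, blue), "depth" (384x512 float32, mm along the optical axis (not along the pixel's ray), 0 where there is no reading), "vfov" (degrees; the focal length in pixels is half the picture's height over the tangent of half this angle, whatever the lens; pixels are square), "cx", "cy" (the principal point, pixels), "D" ([k1, k2, p1, p2, k3] as OpenCV has them; the pictures are not rectified), "T" (4x4, takes a point from camera to world coordinates). Camera axes: x right, y down, z forward; pixel columns grow to the right and rows downward; lengths in mm; the calibration is good to about 2 mm. A picture is of the moment at which its call begins.
- finish_job(): hands the job in, once; it reports no verdict.
The state is a dict: "time_s": time; "joint_pos": joint angles; "qvel": joint speeds; "joint_efforts": joint torques, N m; "tool_pos": TCP position; "tool_rot": TCP orientation; "force": force on the tool from outside, world axes, zero at the start; "wrist_torque": the same for the moment, N m; "width": finger opening in mm.
Only numpy, scipy, OpenCV 4.12 (cv2) and the standard library are available. Lean on these libraries where they do the work, as an engineer would, in place of code of your own. Each camera call takes 0.05 s, during which the arm holds its last target.

### The job

Two grey sheet-metal file boxes stand open on the desk, their lids leaning back past upright. Shut the wide one: push its lid from behind just past upright and then let it drop shut by its own weight, without riding it down or pressing on it. Leave the smaller box's lid open.

Things in the scene. Friction and masses are not known exactly. Their poses are not given: they have to be found in the camera images.
- wide_panel (a point): flat grey steel lid of the wide box: 146 mm hinge to free edge, 248 along the hinge, 5 thick; 14 mm lip inside, 8 mm tab at the edge. Origin: middle of hinge line, 81 mm above desk. Axes turn with the lid: y along the hinge, level; -x hinge to free edge; z out of the smooth outer face (top when shut, back when open). Fixed box, 140 x 240 x 80 high, lies toward level direction (-y.y, y.x)
- wide_lid (a joint): hinge angle of the wide box's lid, rad: 0 shut, 1.57 upright, 1.92 leaning back on its stop, where it starts. Loose hinge, lid about 0.25 kg: it stays at no angle between but falls back to the stop or falls shut; under 1 N at the free edge pushes it over
- small_box: bystander: the smaller grey steel box, 100 x 140 mm (140 along its hinge), 80 high, fixed to the desk; origin at the centre of its underside, z up; hinge on its +x rim, 81 mm up; its lid, 106 mm hinge to free edge and 148 along the hinge, leans out over the +x side
- small_lid (a joint): hinge angle of the smaller box's lid, rad: 0 shut, 1.57 upright, 1.92 leaning back on its stop, where it starts and must stay

How it is judged (in metres and radians):
At the end, for the whole second after the job is handed in: the wide box's lid lies shut (within 0.1 rad) and still, and the smaller box's lid still leans open (over 1.7 rad) (value of joint wide_lid below 0.1 rad and velocity of joint wide_lid between -0.1 and 0.1 rad/s and value of joint small_lid above 1.7 rad); the robot touches nothing.
It fails at once if the robot touches the wide box's lid when it is lower than 0.7 rad (about 40 degrees above shut): it must fall by itself (value of joint wide_lid below 0.7 rad and contact force between any of the fingers, the arm and wide_lid above 0.5 N).
It fails at once if the smaller box's lid is pushed up to upright (value of joint small_lid below 1.57 rad).
It also fails if it takes over 34 s, if anything falls off the work surface, if the arm or the gripper's body presses on something with over 40 N, if the wrist force passes 120 N, or if a joint passes its speed limit or range.

## Working session

There is one attempt and no reset: what is moved stays moved. The work goes in short steps, Python scripts to look and compute and a shell command to move; the robot and the scene stay as the last step left them, time stands still between calls to the robot, and variables do not carry over. Pictures are saved under pics/ and viewed, and the job is handed in when it is done.

```bash
mkdir -p pics; ls; cat > h.py <<'E'
from workcell import *
import numpy as np, cv2
def snap(n,f):
    d=get_image(n); cv2.imwrite('pics/'+f,cv2.cvtColor(d['img'],cv2.COLOR_RGB2BGR)); np.savez('pics/'+f[:-4]+'.npz',**d); return d
def cloud(d):
    h,w=d['depth'].shape; f=h/2/np.tan(np.radians(d['vfov'])/2)
    K=np.array([[f,0,d['cx']],[0,f,d['cy']],[0,0,1]],float)
    u,v=np.meshgrid(np.arange(w),np.arange(h))
    p=cv2.undistortPoints(np.stack([u,v],-1).reshape(-1,1,2).astype(float),K,np.array(d['D'],float)).reshape(h,w,2)
    z=d['depth']; P=np.dstack([p[...,0]*z,p[...,1]*z,z]); T=np.array(d['T'])
    W=P@T[:3,:3].T+T[:3,3]; W[z==0]=np.nan; return W
E
python3 - <<'E'
from h import *
for n in ['scene','top','wrist']:
    d=snap(n,n+'0.png'); print(n,d['vfov'],np.round(d['T'],2).tolist())
s=get_state(); print(s)
E
```

```text
pics
scene 49.232323672021046 [[0.76, 0.44, -0.47, 888.5], [0.65, -0.53, 0.55, -449.21], [-0.01, -0.73, -0.69, 638.51], [0.0, 0.0, 0.0, 1.0]]
top 44.39539363449879 [[-0.02, -0.99, 0.12, 359.8], [-1.0, 0.02, 0.02, -17.28], [-0.02, -0.12, -0.99, 1123.74], [0.0, 0.0, 0.0, 1.0]]
wrist 66.15319872423412 [[0.41, -0.88, -0.26, 319.03], [-0.91, -0.39, -0.11, -542.63], [-0.0, 0.28, -0.96, 372.66], [0.0, 0.0, 0.0, 1.0]]
{'time_s': 0.15, 'joint_pos': array([ 1.09007888,  0.38406802,  0.01639166,  1.37087323, -0.0062862 ,
        1.38821463, -0.04645802]), 'qvel': array([ 0.00050411, -0.00349607,  0.00046571, -0.00248269,  0.00104009,
       -0.00056281, -0.00079239]), 'joint_efforts': array([ 2.02829200e-03, -6.28149748e+01,  8.45502075e-01, -3.72162330e+01,
        1.67345954e-02,  1.10007939e-02,  2.32865226e-06]), 'tool_pos': array([ 253.58674423, -571.11540496,  403.91208376]), 'tool_rot': array([[ 4.05851657e-01, -6.43349281e-04,  9.13938739e-01],
       [-9.13937713e-01,  1.36998954e-03,  4.05852166e-01],
       [-1.51319121e-03, -9.99998855e-01, -3.19686472e-05]]), 'force': array([0.3340947 , 0.41284544, 0.08160573]), 'wrist_torque': array([0.03004014, 0.00811891, 0.0221659 ]), 'width': 85.34922920130255}
```

View pics/scene0.png

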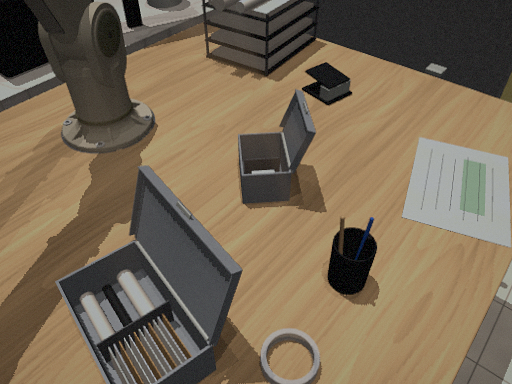

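View pics/top0.png

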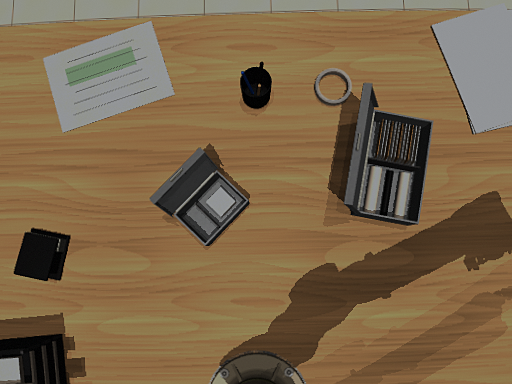

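View pics/wrist0.png

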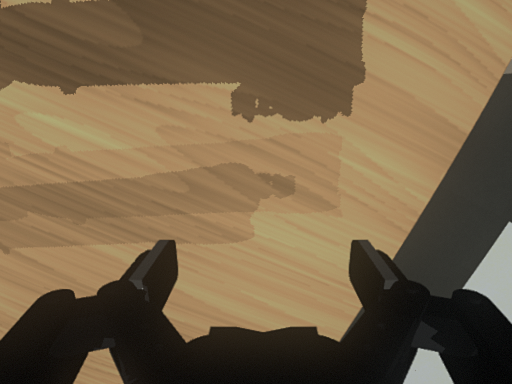

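```bash
python3 - <<'E'
from h import *
for n,pts in [('top',[(366,86),(374,88),(347,210),(357,212),(354,150),(432,121),(414,222),(372,112),(360,215),(200,150),(152,198),(160,202),(248,205),(207,244),(215,172),(255,90),(333,86)]),('scene',[(142,170),(238,268),(188,208),(136,240),(216,340),(60,282),(300,95),(310,130),(350,230)])]:
    d=np.load(f'pics/{n}0.npz'); W=cloud(d)
    for u,v in pts: print(n,u,v,np.round(np.nanmedian(W[v-1:v+2,u-1:u+2].reshape(-1,3),0)), np.round(W[v,u]))
E
```

```text
top 366 86 [ 674. -237.  220.] [ 674. -237.  220.]
top 374 88 [ 744. -309.    2.] [ 744. -310.    2.]
top 347 210 [ 443. -228.    0.] [ 443. -228.    2.]
top 357 212 [ 430. -228.  113.] [ 430. -228.  113.]
top 354 150 [ 544. -206.  220.] [ 544. -206.  221.]
top 432 121 [ 639. -419.   80.] [ 636. -418.   82.]
top 414 222 [ 407. -362.   79.] [ 407. -362.   81.]
top 372 112 [ 656. -279.   90.] [ 658. -279.   90.]
top 360 215 [ 429. -253.   25.] [ 429. -254.   24.]
top 200 150 [560. 100. 183.] [560. 100. 184.]
top 152 198 [464. 199. 182.] [464. 199. 180.]
top 160 202 [459. 189. 149.] [459. 189. 150.]
top 248 205 [461.   9.   3.] [461.   9.   3.]
top 207 244 [370. 102.  60.] [370. 102.  60.]
top 215 172 [531.  79.  80.] [531.  80.  77.]
top 255 90 [746. -15.   5.] [747. -15.   0.]
top 333 86 [ 752. -208.    3.] [ 752. -208.    2.]
scene 142 170 [ 450. -196.  222.] [ 450. -196.  222.]
scene 238 268 [ 679. -234.  218.] [ 679. -234.  218.]
scene 188 208 [389. -76.   1.] [387. -76.  -0.]
scene 136 240 [ 439. -234.   84.] [ 439. -234.   83.]
scene 216 340 [ 673. -279.   93.] [ 672. -278.   92.]
scene 60 282 [ 410. -365.   78.] [ 411. -365.   78.]
scene 300 95 [472. 189. 182.] [472. 189. 181.]
scene 310 130 [560.  97. 183.] [560.  95. 185.]
scene 350 230 [711.   9.  95.] [711.   9.  95.]
```

```bash
python3 - <<'E'
from h import *
# lid inner face plane from scene depth
d=np.load('pics/scene0.npz'); W=cloud(d)
m=np.zeros(W.shape[:2],np.uint8)
cv2.fillPoly(m,[np.array([(143,185),(232,268),(216,325),(140,235)])],1)
P=W[(m>0)&np.isfinite(W[...,0])]
for i in range(4):
    c=P.mean(0); n=np.linalg.svd(P-c,full_matrices=False)[2][2]; r=(P-c)@n; P=P[abs(r)<3*np.median(abs(r))+1]
n*=np.sign(n[2]); print('plane',c,n,len(P),r.std(),'tilt',np.degrees(np.arccos(n[2])), 'hinge dir',np.cross(n,[0,0,1]))
# top: box and lid points by height
d=np.load('pics/top0.npz'); W=cloud(d)
for nm,reg in [('wide',(320,75,440,232)),('small',(140,140,260,255))]:
    R=W[reg[1]:reg[3],reg[0]:reg[2]].reshape(-1,3)
    for lo,hi in [(70,90),(90,300)]:
        Q=R[(R[:,2]>lo)&(R[:,2]<hi)]
        rc=cv2.minAreaRect(Q[:,:2].astype(np.float32)); print(nm,lo,hi,len(Q),rc,np.round(cv2.boxPoints(rc)).tolist(),'zmax',np.percentile(Q[:,2],98))
E
```

```text
plane [ 568.12125659 -234.24778898  155.19331707] [-0.19747031 -0.9180305   0.34383933] 5152 0.5109884923275566 tilt 69.88903990313234 hinge dir [-0.9180305   0.19747031  0.        ]
wide 70 90 904 ((534.5498657226562, -326.12518310546875), (145.13177490234375, 245.0314483642578), 77.83024597167969) [[399.0, -371.0], [639.0, -423.0], [670.0, -281.0], [430.0, -229.0]] zmax 89.04977141587314
wide 90 300 1793 ((555.8670043945312, -235.55313110351562), (61.62413787841797, 249.02687072753906), 77.86766052246094) [[428.0, -240.0], [671.0, -292.0], [684.0, -232.0], [441.0, -179.0]] zmax 225.99099227537113
small 70 90 594 ((453.0007629394531, 92.1650390625), (104.80899810791016, 143.19580078125), 44.84383010864258) [[365.0, 106.0], [466.0, 4.0], [541.0, 78.0], [440.0, 180.0]] zmax 88.99757150392463
small 90 300 1885 ((499.2580871582031, 138.41775512695312), (47.564422607421875, 148.6297149658203), 44.853580474853516) [[430.0, 174.0], [535.0, 69.0], [569.0, 103.0], [464.0, 208.0]] zmax 188.50761309592937
```

```bash
python3 -m jog '[{"grip":-1,"y":-0.5},{"grip":-1,"y":-0.5},{"grip":-1,"y":-0.5,"ay":-0.05},{"grip":-1,"y":-0.5,"ay":-0.1},{"grip":-1,"y":-0.5,"ay":-0.15},{"grip":-1,"y":-0.5,"ay":-0.2},{"grip":-1,"y":-0.5,"ay":-0.25},{"grip":-1,"y":-0.5,"ay":-0.3},{"grip":-1,"y":-0.5,"ay":-0.3},{"grip":-1,"y":-0.5,"ay":-0.3},{"grip":-1,"y":-0.5,"ay":-0.3}]'; python3 - <<'E'
from h import *
import workcell; print([k for k in dir(workcell) if k[0]!='_'], getattr(workcell,'nose_length',None))
d=snap('wrist','wrist1.png'); s=get_state(); print(s['tool_pos'],np.round(s['tool_rot'],3).tolist(),s['width'])
h=np.array([.978,-.211]);b=np.array([.211,.978]);p=s['tool_pos'][:2]-[550,-255];print(p@h,p@b)
E
```

```text
['MotionError', 'finish_job', 'get_image', 'get_state', 'nose_length'] 173.4
[ 253.58539189 -571.13124968  404.03229513] [[0.406, -0.001, 0.914], [-0.914, 0.001, 0.406], [-0.001, -1.0, 0.0]] 85.45609171240973
-223.18979304506013 -371.7198444983376invalid input at $[0]: expected keys grip, x, y, z, ax, ay, az
```

```bash
python3 -m jog '[{"grip":-1,"x":0,"y":-0.5,"z":0,"ax":0,"ay":0,"az":0},{"grip":-1,"x":0,"y":-0.5,"z":0,"ax":0,"ay":-0.05,"az":0},{"grip":-1,"x":0,"y":-0.5,"z":0,"ax":0,"ay":-0.1,"az":0},{"grip":-1,"x":0,"y":-0.5,"z":0,"ax":0,"ay":-0.15,"az":0},{"grip":-1,"x":0,"y":-0.5,"z":0,"ax":0,"ay":-0.2,"az":0},{"grip":-1,"x":0,"y":-0.5,"z":0,"ax":0,"ay":-0.25,"az":0},{"grip":-1,"x":0,"y":-0.5,"z":0,"ax":0,"ay":-0.3,"az":0},{"grip":-1,"x":0,"y":-0.5,"z":0,"ax":0,"ay":-0.3,"az":0},{"grip":-1,"x":0,"y":-0.5,"z":0,"ax":0,"ay":-0.3,"az":0},{"grip":-1,"x":0,"y":-0.5,"z":0,"ax":0,"ay":-0.3,"az":0}]'; cat > st.py <<'E'
from h import *
s=get_state(); print(s['time_s'],np.round(s['tool_pos'],1),np.round(s['tool_rot'],3).tolist(),s['width'],np.round(s['force'],2),np.round(s['joint_pos'],2))
h=np.array([.978,-.211]);b=np.array([.211,.978]);p=s['tool_pos'][:2]-[550,-255];print('h,b',p@h,p@b,'tipz',s['tool_pos'][2]-173.4)
E
python3 st.py
```

```text
time_s: 1.2
tool_pos: [253.6, -571.2, 453.9]
tool_rot: [[0.978, -0.001, 0.211], [-0.211, 0.001, 0.978], [-0.001, -1.0, 0.001]]
force: [-0.1, -0.5, -0.1]
width: 0.1
1.2 [ 253.6 -571.2  453.9] [[0.978, -0.001, 0.211], [-0.211, 0.001, 0.978], [-0.001, -1.0, 0.001]] 0.11051658668026623 [-0.15 -0.5  -0.06] [ 1.19  0.37 -0.12  1.28  0.04  1.5   0.86]
h,b -223.20785354439926 -371.8039384772659 tipz 280.47376545210363
```

```bash
python3 -m jog '[{"grip":-1,"x":0.2,"y":0,"z":0.4,"ax":0,"ay":0,"az":0},{"grip":-1,"x":0.4,"y":0,"z":0.8,"ax":0,"ay":0,"az":0},{"grip":-1,"x":0.5,"y":0,"z":1,"ax":0,"ay":0,"az":0},{"grip":-1,"x":0.5,"y":0,"z":1,"ax":0,"ay":0,"az":0}]' && python3 -m jog '[{"grip":-1,"x":0.2,"y":0,"z":0.4,"ax":0,"ay":0,"az":0},{"grip":-1,"x":0.4,"y":0,"z":0.8,"ax":0,"ay":0,"az":0},{"grip":-1,"x":0.5,"y":0,"z":1,"ax":0,"ay":0,"az":0},{"grip":-1,"x":0.5,"y":0,"z":1,"ax":0,"ay":0,"az":0}]'; python3 st.py
```

```text
time_s: 1.6
tool_pos: [327.0, -480.5, 454.5]
tool_rot: [[0.979, 0.001, 0.205], [-0.205, 0.002, 0.979], [0.001, -1.0, 0.002]]
force: [1.3, 0.1, -0.0]
width: -0.1
time_s: 2.0
tool_pos: [399.0, -389.9, 455.0]
tool_rot: [[0.98, 0.002, 0.2], [-0.2, 0.003, 0.98], [0.002, -1.0, 0.003]]
force: [0.3, -1.4, -0.0]
width: -0.1
2.0 [ 399.  -389.9  455. ] [[0.98, 0.002, 0.2], [-0.2, 0.003, 0.98], [0.002, -1.0, 0.003]] -0.0767549031467529 [ 0.3  -1.44 -0.01] [ 0.92  0.23 -0.25  1.46  0.05  1.45  0.47]
h,b -119.21184185586961 -163.80669236294284 tipz 281.647177303827
```

```bash
python3 -m jog '[{"grip":-1,"x":0.2,"y":0,"z":0.4,"ax":0,"ay":0,"az":0},{"grip":-1,"x":0.35,"y":0,"z":0.8,"ax":0,"ay":0,"az":0},{"grip":-1,"x":0.4,"y":0,"z":1,"ax":0,"ay":0,"az":0},{"grip":-1,"x":0.4,"y":0,"z":1,"ax":0,"ay":0,"az":0}]' && python3 -m jog '[{"grip":-1,"x":0.2,"y":0,"z":0.4,"ax":0,"ay":0,"az":0},{"grip":-1,"x":0.35,"y":0,"z":0.8,"ax":0,"ay":0,"az":0},{"grip":-1,"x":0.4,"y":0,"z":1,"ax":0,"ay":0,"az":0},{"grip":-1,"x":0.4,"y":0,"z":1,"ax":0,"ay":0,"az":0}]'&& python3 -m jog '[{"grip":-1,"x":0.2,"y":0,"z":0.4,"ax":0,"ay":0,"az":0},{"grip":-1,"x":0.35,"y":0,"z":0.7,"ax":0,"ay":0,"az":0},{"grip":-1,"x":0.4,"y":0,"z":0.7,"ax":0,"ay":0,"az":0},{"grip":-1,"x":0.4,"y":0,"z":0.7,"ax":0,"ay":0,"az":0},{"grip":-1,"x":0.4,"y":0,"z":0.7,"ax":0,"ay":0,"az":0}]'; python3 st.py; python3 -c "
from h import *
snap('scene','scene2.png');snap('top','top2.png')"
```

```text
time_s: 2.4
tool_pos: [459.5, -297.7, 455.6]
tool_rot: [[0.98, 0.003, 0.197], [-0.197, 0.004, 0.98], [0.002, -1.0, 0.004]]
force: [0.4, -0.4, -0.0]
width: -0.3
time_s: 2.8
tool_pos: [519.3, -206.0, 456.1]
tool_rot: [[0.981, 0.004, 0.194], [-0.194, 0.004, 0.981], [0.003, -1.0, 0.005]]
force: [-0.5, 0.1, 0.4]
width: 0.2
time_s: 3.3
tool_pos: [571.4, -148.3, 456.1]
tool_rot: [[0.98, 0.002, 0.198], [-0.198, 0.003, 0.98], [0.002, -1.0, 0.003]]
force: [0.1, -0.6, 0.8]
width: 0.2
3.3 [ 571.4 -148.3  456.1] [[0.98, 0.002, 0.198], [-0.198, 0.003, 0.98], [0.002, -1.0, 0.003]] 0.2092710750090656 [ 0.07 -0.58  0.79] [ 0.52  0.32 -0.43  1.37  0.13  1.48 -0.1 ]
h,b -1.5469356748493084 108.91515635073767 tipz 282.7190752627871
```

View pics/scene2.png

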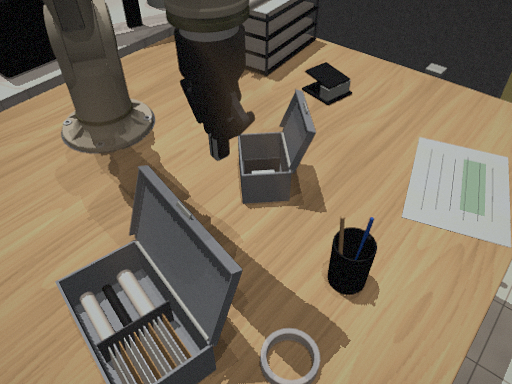

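View pics/top2.png

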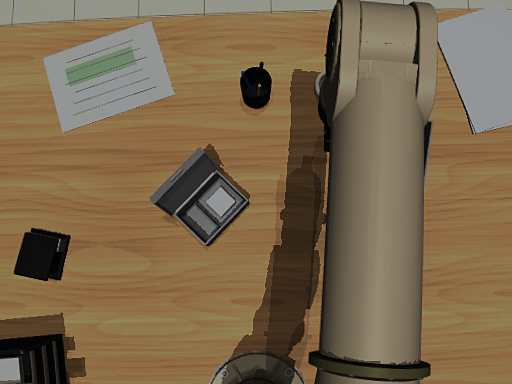

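```bash
python3 -m jog '[{"grip":-1,"x":0,"y":0.3,"z":0,"ax":0,"ay":0,"az":0},{"grip":-1,"x":0,"y":0.6,"z":0,"ax":0,"ay":0,"az":0},{"grip":-1,"x":0,"y":0.85,"z":0,"ax":0,"ay":0,"az":0},{"grip":-1,"x":0,"y":0.85,"z":0,"ax":0,"ay":0,"az":0},{"grip":-1,"x":0,"y":0.85,"z":0,"ax":0,"ay":0,"az":0}]'; python3 st.py; python3 -c "
from h import *
snap('scene','scene3.png');snap('wrist','wrist3.png')"
```

```text
time_s: 3.9
tool_pos: [571.3, -148.2, 372.1]
tool_rot: [[0.98, 0.003, 0.199], [-0.199, 0.003, 0.98], [0.002, -1.0, 0.003]]
force: [0.4, -0.7, 0.0]
width: -0.3
3.9 [ 571.3 -148.2  372.1] [[0.98, 0.003, 0.199], [-0.199, 0.003, 0.98], [0.002, -1.0, 0.003]] -0.34487470325036934 [ 0.37 -0.74  0.  ] [ 0.53  0.36 -0.42  1.51  0.15  1.31 -0.11]
h,b -1.680212524568308 108.9125216939399 tipz 198.74118335960125
```

View pics/scene3.png

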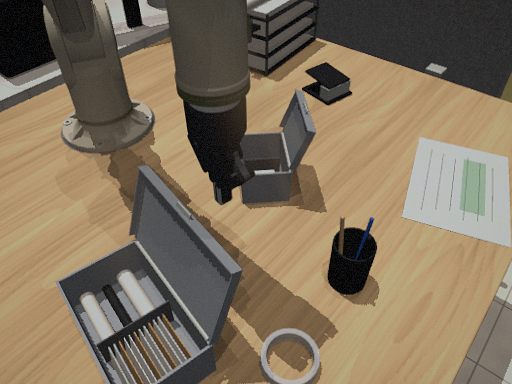

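View pics/wrist3.png

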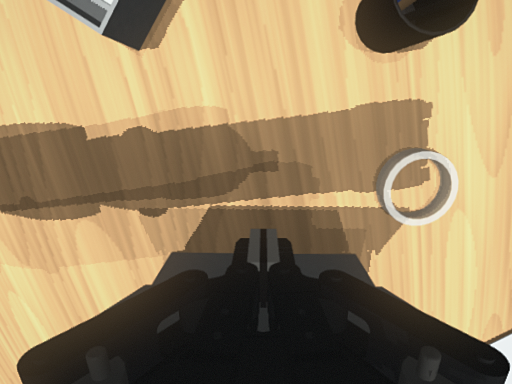

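```bash
python3 -m jog '[{"grip":-1,"x":0,"y":0,"z":-0.15,"ax":0,"ay":0,"az":0},{"grip":-1,"x":0,"y":0,"z":-0.3,"ax":0,"ay":0,"az":0},{"grip":-1,"x":0,"y":0,"z":-0.38,"ax":0,"ay":0,"az":0},{"grip":-1,"x":0,"y":0,"z":-0.44,"ax":0,"ay":0,"az":0},{"grip":-1,"x":0,"y":0,"z":-0.5,"ax":0,"ay":0,"az":0},{"grip":-1,"x":0,"y":0,"z":-0.56,"ax":0,"ay":0,"az":0},{"grip":-1,"x":0,"y":0,"z":-0.62,"ax":0,"ay":0,"az":0},{"grip":-1,"x":0,"y":0,"z":-0.66,"ax":0,"ay":0,"az":0},{"grip":-1,"x":0,"y":0,"z":-0.7,"ax":0,"ay":0,"az":0},{"grip":-1,"x":0,"y":0,"z":-0.7,"ax":0,"ay":0,"az":0}]'; python3 st.py; python3 -c "
from h import *
snap('scene','scene4.png');"
```

```text
time_s: 5.0
tool_pos: [557.8, -217.1, 373.1]
tool_rot: [[0.98, 0.006, 0.199], [-0.199, 0.002, 0.98], [0.005, -1.0, 0.003]]
force: [0.7, -0.6, 0.9]
width: -0.2
5.0 [ 557.8 -217.1  373.1] [[0.98, 0.006, 0.199], [-0.199, 0.002, 0.98], [0.005, -1.0, 0.003]] -0.16977808613864706 [ 0.72 -0.59  0.94] [ 0.62  0.37 -0.39  1.48  0.14  1.31  0.01]
h,b -0.3253548719502293 38.72167927335841 tipz 199.72137940686608
```

View pics/scene4.png

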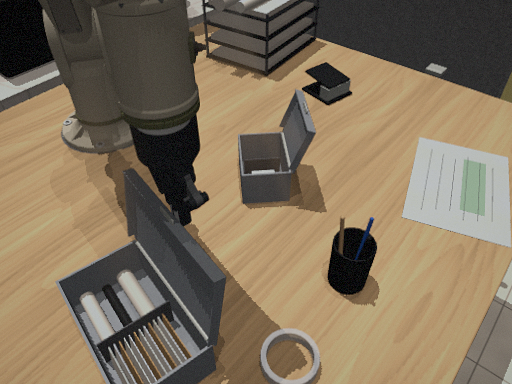

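```bash
python3 -m jog '[{"grip":-1,"x":0,"y":0,"z":-0.04,"ax":0,"ay":0,"az":0},{"grip":-1,"x":0,"y":0,"z":-0.08,"ax":0,"ay":0,"az":0},{"grip":-1,"x":0,"y":0,"z":-0.12,"ax":0,"ay":0,"az":0},{"grip":-1,"x":0,"y":0,"z":-0.16,"ax":0,"ay":0,"az":0},{"grip":-1,"x":0,"y":0,"z":-0.2,"ax":0,"ay":0,"az":0},{"grip":-1,"x":0,"y":0,"z":-0.24,"ax":0,"ay":0,"az":0},{"grip":-1,"x":0,"y":0,"z":-0.24,"ax":0,"ay":0,"az":0}]'; python3 st.py; python3 -c "
from h import *
snap('scene','scene5.png');"
```

```text
time_s: 5.75
tool_pos: [552.9, -241.1, 373.0]
tool_rot: [[0.98, 0.005, 0.2], [-0.2, 0.002, 0.98], [0.005, -1.0, 0.003]]
force: [0.3, 0.5, 0.4]
width: 0.1
5.75 [ 552.9 -241.1  373. ] [[0.98, 0.005, 0.2], [-0.2, 0.002, 0.98], [0.005, -1.0, 0.003]] 0.13151098814766224 [0.27 0.49 0.41] [ 0.65  0.38 -0.38  1.47  0.14  1.32  0.05]
h,b -0.0972519395684448 14.200438157525156 tipz 199.55559942728817
```

View pics/scene5.png

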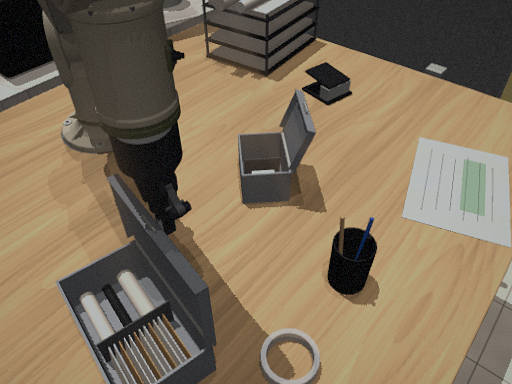

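```bash
python3 -m jog '[{"grip":-1,"x":0,"y":0,"z":-0.04,"ax":0,"ay":0,"az":0},{"grip":-1,"x":0,"y":0,"z":-0.08,"ax":0,"ay":0,"az":0},{"grip":-1,"x":0,"y":0,"z":-0.12,"ax":0,"ay":0,"az":0},{"grip":-1,"x":0,"y":0,"z":-0.14,"ax":0,"ay":0,"az":0},{"grip":-1,"x":0,"y":0,"z":-0.14,"ax":0,"ay":0,"az":0},{"grip":-1,"x":0,"y":0,"z":-0.14,"ax":0,"ay":0,"az":0}]'; python3 st.py; python3 -c "
from h import *
snap('scene','scene6.png');"
```

```text
time_s: 6.4
tool_pos: [550.2, -254.4, 372.9]
tool_rot: [[0.98, 0.005, 0.2], [-0.2, 0.002, 0.98], [0.005, -1.0, 0.003]]
force: [0.5, -0.3, 0.6]
width: 0.1
6.4 [ 550.2 -254.4  372.9] [[0.98, 0.005, 0.2], [-0.2, 0.002, 0.98], [0.005, -1.0, 0.003]] 0.059793286364570736 [ 0.47 -0.29  0.61] [ 0.66  0.38 -0.37  1.46  0.14  1.32  0.08]
h,b 0.0909137458962675 0.6816612637425259 tipz 199.51013807893005
```

View pics/scene6.png

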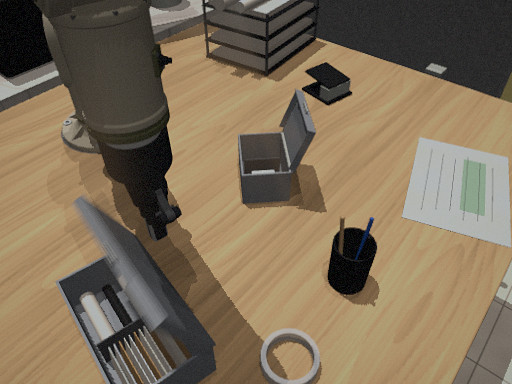

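The lid has left the fingers and is falling; I'll back away from it.

```bash
python3 -m jog '[{"grip":-1,"x":0,"y":0,"z":0.2,"ax":0,"ay":0,"az":0},{"grip":-1,"x":0,"y":0,"z":0.5,"ax":0,"ay":0,"az":0},{"grip":-1,"x":0,"y":0,"z":0.7,"ax":0,"ay":0,"az":0},{"grip":-1,"x":0,"y":-0.2,"z":0.7,"ax":0,"ay":0,"az":0},{"grip":-1,"x":0,"y":-0.5,"z":0.7,"ax":0,"ay":0,"az":0},{"grip":-1,"x":0,"y":-0.5,"z":0.7,"ax":0,"ay":0,"az":0},{"grip":-1,"x":0,"y":-0.5,"z":0.7,"ax":0,"ay":0,"az":0},{"grip":-1,"x":0,"y":-0.5,"z":0.7,"ax":0,"ay":0,"az":0},{"grip":-1,"x":0,"y":-0.5,"z":0.7,"ax":0,"ay":0,"az":0},{"grip":-1,"x":0,"y":-0.5,"z":0.7,"ax":0,"ay":0,"az":0}]'; python3 -c "
from h import *
d=snap('scene','scene7.png'); W=cloud(d)
m=np.zeros(W.shape[:2],np.uint8); cv2.fillPoly(m,[np.array([(130,250),(200,330),(125,370),(75,290)])],1)
P=W[(m>0)&np.isfinite(W[...,0])]; c=np.median(P,0); n=np.linalg.svd(P-P.mean(0),full_matrices=False)[2][2]; print(c,n,P[:,2].std())
m=np.zeros(W.shape[:2],np.uint8); cv2.fillPoly(m,[np.array([(298,105),(306,128),(296,155),(287,130)])],1)
P=W[(m>0)&np.isfinite(W[...,0])]; n=np.linalg.svd(P-P.mean(0),full_matrices=False)[2][2]; print('small',n,np.nanmax(P[:,2]))
"; python3 st.py
```

```text
time_s: 7.45
tool_pos: [563.9, -185.8, 422.3]
tool_rot: [[0.98, 0.004, 0.2], [-0.2, 0.003, 0.98], [0.003, -1.0, 0.004]]
force: [1.5, 0.7, -0.4]
width: -0.1
[ 547.87970672 -321.33632367   86.16735287] [ 7.89388233e-04 -3.07993254e-03 -9.99994945e-01] 1.0126159101866277
small [ 0.67777732  0.65145255 -0.34092152] 164.58627780929845
7.5 [ 563.9 -185.8  422.5] [[0.98, 0.004, 0.2], [-0.2, 0.003, 0.98], [0.004, -1.0, 0.004]] -0.13585910124975586 [ 0.23  0.8  -0.18] [ 0.58  0.34 -0.41  1.42  0.13  1.41 -0.03]
h,b -1.0393563704939517 70.62107092682145 tipz 249.10544054343532
```

View pics/scene7.png

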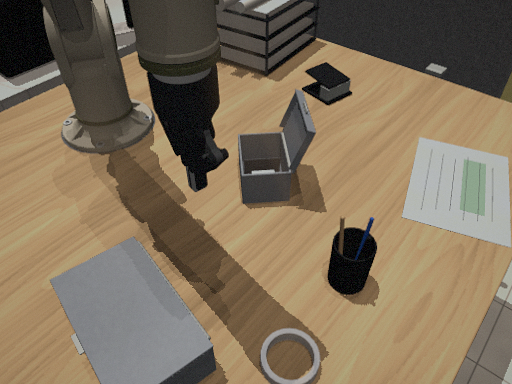

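The wide lid lies flat (corners at about (52,282), (130,241) and (213,350)), at z = 86 mm and within 0.003 rad of level. The small lid still leans at about 110° (top edge near (300,95)). I'll hold still for a few rows and then hand in.

```bash
python3 -m jog '[{"grip":-1,"x":0,"y":0,"z":0,"ax":0,"ay":0,"az":0},{"grip":-1,"x":0,"y":0,"z":0,"ax":0,"ay":0,"az":0},{"grip":-1,"x":0,"y":0,"z":0,"ax":0,"ay":0,"az":0},{"grip":-1,"x":0,"y":0,"z":0,"ax":0,"ay":0,"az":0},{"grip":-1,"x":0,"y":0,"z":0,"ax":0,"ay":0,"az":0}]'; python3 -c "
from h import *
d=snap('scene','scene8.png'); a=np.load('pics/scene7.npz')
dd=abs(cloud(d)-cloud(a))[260:340,90:190,2]; print('z change',np.nanmedian(dd),'force',get_state()['force'])
print(finish_job())"
```

```text
time_s: 8.0
tool_pos: [563.9, -185.8, 422.6]
tool_rot: [[0.98, 0.005, 0.2], [-0.2, 0.003, 0.98], [0.004, -1.0, 0.004]]
force: [-0.1, -0.3, 0.1]
width: 0.3
z change 0.912430136092496 force [-0.5483231   0.32869195  0.42934688]
the job is handed in; nothing more can be done
None
```

The wide box is shut and the smaller box's lid is still open. I pushed the wide lid from behind with the closed fingertips until it was just past upright. It then dropped shut by itself while the gripper backed away. I handed the job in at about 8 s of the 34 s allowed; it reports no verdict.

- **Wide lid:** in the last checks it lay level to within 0.003 rad, with its top at 86 mm as expected. Two pictures about half a second apart differed by about 0.9 mm in height, about the level of the depth noise, so I take it as still.
- **Small lid:** it leaned at about 1.92 rad, where it started.
- **Robot:** the fingertips were clear at about 249 mm above the desk, and the wrist force was only noise, under 1 N. I saw the lid leave the fingers in one picture only (at about 6.4 s), well above 0.7 rad by eye.

No check failed or disagreed. My first move command was refused because its rows left out some of the keys. Nothing moved, and I sent it again complete.

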